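# Transfer stripped pipe parts to the assembly rack in reverse order

## Task

The four parts of a stripped pipe joint stand in a row on the strip rack (the metal rail with white blocks), from left to right as the robot sees them, in the order they came off. Move them onto the assembly rack (the plywood board with grey pads), one centred on each pad, in the reverse order: what stood at the left end goes to the right end, and so on. Leave every part at rest and the same way up as it was.

Things in the scene. Friction and masses are not known exactly. Their poses are not given: they have to be found in the camera images.
- elbow: galvanised pipe elbow, dull grey-brown, 42 wide (own x) x 57 long (own y) x 57 mm high. Origin: centre of that footprint, at its underside; own z up. One round 42 mm collar is the foot (the lowest 12 mm, from y = -13 to +28 mm), the other collar faces -y (y = -28 to -17 mm, 15 to 57 mm high). Between the collars the bend, 32 mm across x at y = 0 and 20 to 50 mm high, can be gripped across x. 0.2 kg.
- nipple: brass hex nipple lying down, 31 wide (own x) x 59 long (own y) x 27 mm high: threaded tube 26 mm in diameter with a hexagon 31 mm wide in the middle (y = -6 to +6 mm). Origin: centre of its footprint, at its underside; own z up, the tube runs along y. Grip the middle across x. 0.11 kg.
- nut: plain steel hex nut lying flat, 24 across its flats (own x) x 27 across corners (own y) x 13 mm high. Origin: centre of its underside; own z up. Grip across x. 0.04 kg.
- plug: solid turned brass plug standing on its flange: flange 54 mm in diameter and 6 mm thick, barrel above it 40 mm in diameter, 36 mm high over all, a small centre mark on top. Round. Origin: centre of its underside; own z up. Grip the barrel above the flange. 0.25 kg.
- strip_rack: the strip rack: fixed aluminium rail 46 x 296 mm on rubber feet, carrying four separate white blocks in a row; the four parts start on it, one a block. Origin: under its centre, on the bench. y runs along the row, to the left as seen from the robot; block centres at y = +105, +35, -35, -105 mm; block tops at z = 15 mm. It may be the near or the far one of the two racks.
- assembly_rack: the assembly rack: fixed plywood board 66 x 300 mm with four grey pads (56 x 60 mm) in a row, empty at the start. Origin: under its centre, on the bench. y runs along the row, to the left as seen from the robot; pad centres at x = 0, y = +105, +35, -35, -105 mm; pad tops at z = 15 mm.
- seat_elbow: white plastic block (56 x 62 mm, top face 15 mm above the bench) on the strip rack on which the elbow stands at the start; fixed. Origin: centre of its underside, which is 5 mm under its top face; its y axis runs along the rack. It marks where in the row the elbow began.
- seat_nipple: white plastic block (56 x 62 mm, top face 15 mm above the bench) on the strip rack on which the nipple stands at the start; fixed. Origin: centre of its underside, which is 5 mm under its top face; its y axis runs along the rack. It marks where in the row the nipple began.
- seat_nut: white plastic block (56 x 62 mm, top face 15 mm above the bench) on the strip rack on which the nut stands at the start; fixed. Origin: centre of its underside, which is 5 mm under its top face; its y axis runs along the rack. It marks where in the row the nut began.
- seat_plug: white plastic block (56 x 62 mm, top face 15 mm above the bench) on the strip rack on which the plug stands at the start; fixed. Origin: centre of its underside, which is 5 mm under its top face; its y axis runs along the rack. It marks where in the row the plug began.

How it is judged (in metres and radians):
At the end, for the whole second after the job is handed in: Each part rests upright (within 0.15 rad) and still on the assembly rack pad that mirrors its first place in the row (left end to right end, and so on): origin within 13 mm of the pad's centre along and across the rack, underside within 5 mm of the pad's top (x of elbow in the frame of assembly_rack between -0.013 and 0.013 m and z of elbow in the frame of assembly_rack between 0.01 and 0.02 m and angle between each of elbow, nipple, nut, plug's own z axis and vertical below 0.15 rad and linear speed of each of elbow, nipple, nut, plug below 0.02 m/s and angular speed of each of elbow, nipple, nut, plug below 0.2 rad/s and (y of seat_elbow in the frame of strip_rack below 0.075 m or y of seat_elbow in the frame of strip_rack above 0.135 m or y of elbow in the frame of assembly_rack between -0.118 and -0.092 m) and (y of seat_elbow in the frame of strip_rack below 0.005 m or y of seat_elbow in the frame of strip_rack above 0.065 m or y of elbow in the frame of assembly_rack between -0.048 and -0.022 m) and (y of seat_elbow in the frame of strip_rack below -0.065 m or y of seat_elbow in the frame of strip_rack above -0.005 m or y of elbow in the frame of assembly_rack between 0.022 and 0.048 m) and (y of seat_elbow in the frame of strip_rack below -0.135 m or y of seat_elbow in the frame of strip_rack above -0.075 m or y of elbow in the frame of assembly_rack between 0.092 and 0.118 m) and x of nipple in the frame of assembly_rack between -0.013 and 0.013 m and z of nipple in the frame of assembly_rack between 0.01 and 0.02 m and (y of seat_nipple in the frame of strip_rack below 0.075 m or y of seat_nipple in the frame of strip_rack above 0.135 m or y of nipple in the frame of assembly_rack between -0.118 and -0.092 m) and (y of seat_nipple in the frame of strip_rack below 0.005 m or y of seat_nipple in the frame of strip_rack above 0.065 m or y of nipple in the frame of assembly_rack between -0.048 and -0.022 m) and (y of seat_nipple in the frame of strip_rack below -0.065 m or y of seat_nipple in the frame of strip_rack above -0.005 m or y of nipple in the frame of assembly_rack between 0.022 and 0.048 m) and (y of seat_nipple in the frame of strip_rack below -0.135 m or y of seat_nipple in the frame of strip_rack above -0.075 m or y of nipple in the frame of assembly_rack between 0.092 and 0.118 m) and x of nut in the frame of assembly_rack between -0.013 and 0.013 m and z of nut in the frame of assembly_rack between 0.01 and 0.02 m and (y of seat_nut in the frame of strip_rack below 0.075 m or y of seat_nut in the frame of strip_rack above 0.135 m or y of nut in the frame of assembly_rack between -0.118 and -0.092 m) and (y of seat_nut in the frame of strip_rack below 0.005 m or y of seat_nut in the frame of strip_rack above 0.065 m or y of nut in the frame of assembly_rack between -0.048 and -0.022 m) and (y of seat_nut in the frame of strip_rack below -0.065 m or y of seat_nut in the frame of strip_rack above -0.005 m or y of nut in the frame of assembly_rack between 0.022 and 0.048 m) and (y of seat_nut in the frame of strip_rack below -0.135 m or y of seat_nut in the frame of strip_rack above -0.075 m or y of nut in the frame of assembly_rack between 0.092 and 0.118 m) and x of plug in the frame of assembly_rack between -0.013 and 0.013 m and z of plug in the frame of assembly_rack between 0.01 and 0.02 m and (y of seat_plug in the frame of strip_rack below 0.075 m or y of seat_plug in the frame of strip_rack above 0.135 m or y of plug in the frame of assembly_rack between -0.118 and -0.092 m) and (y of seat_plug in the frame of strip_rack below 0.005 m or y of seat_plug in the frame of strip_rack above 0.065 m or y of plug in the frame of assembly_rack between -0.048 and -0.022 m) and (y of seat_plug in the frame of strip_rack below -0.065 m or y of seat_plug in the frame of strip_rack above -0.005 m or y of plug in the frame of assembly_rack between 0.022 and 0.048 m) and (y of seat_plug in the frame of strip_rack below -0.135 m or y of seat_plug in the frame of strip_rack above -0.075 m or y of plug in the frame of assembly_rack between 0.092 and 0.118 m)); the robot touches nothing.
It also fails if it takes over 88 s, if anything falls off the work surface, if the arm or the gripper's body presses on something with over 40 N, if the wrist force passes 120 N, or if a joint passes its speed limit or range.

## Robot

A 6-joint arm with a two-finger parallel gripper is mounted at the origin on the work surface; the furniture and walls round the work are solid. World frame = base frame: x ahead of the robot, y to its left, z up, the work surface at z = 0. Lengths are in mm, angles in rad, forces in N, time in s.
With the tool pointing down it reaches from about 275 to 875 mm from the base axis. Payload 12.5 kg.
Tool frame: the origin (TCP) lies at the very end of the fingers, on their centre line; the grasp point (between the pads) lies 19 mm behind it; z points along the fingers, x is the direction in which the jaws open and shut, and the axes are right-handed (so a half turn about z gives the same grasp; the last joint's range is limited). The gripper opens to 85 mm and grips with 20 to 120 N. Pads are 22 mm wide; open, the fingers measure 114 mm over their backs; the gripper's body (76 mm by 85 mm) begins 54 mm behind the grasp point. The pads swing forward as they close: fully open they stand 13 mm farther back than shut.
Start: joints at [1.077, 0.351, 1.652, -0, 1.139, -0.085], TCP at [218.598, 504.678, 231.29] pointing down, gripper open.
Joint ranges: [-2.75, 2.75], [-0.79, 2.1], [0.01, 2.65], [-1.57, 4.71], [0.07, 3.14], [-2.87, 2.87]. Speed limits (rad/s): [2.22, 2.22, 2.79, 3.14, 3.14, 3.14].

## Interface

Orientations are given as [roll, pitch, yaw] about the fixed x, y, z axes, in that order (R = Rz(yaw) Ry(pitch) Rx(roll)).
In Python, from station import arm, jaws, kin, status, grab_frame, camera_info, job, models gives the robot as it stands. Calls block until the motion is done:
- arm.movep(position, orientation): joint-space move of the TCP to a pose.
- arm.move_straight(position, velocity=150, rotation=None): straight line of the TCP; rotation=None keeps the orientation; velocity is the mean speed in mm/s.
- arm.set_joints(angles): joint-space move.
- jaws.set_gripper(opening, grip_force=None): opening from 0.0 (shut) to 1.0 (fully open); grip_force is the grip in N (None keeps the last); returns when the fingers have stopped.
- arm.sleep(seconds).
- kin.ik(position, orientation): joint angles nearest the present ones, or None.
- status.state(): the state.
- grab_frame(name): name is "side" or "top" or "wrist"; returns the picture (400x640x3 uint8, red, green, blue); there is no depth.
- camera_info(name): a dict with "fov_y" (degrees; the focal length in pixels is half the picture's height over the tangent of half this angle, whatever the lens; pixels are square), "cx", "cy" (the principal point, pixels), "k1" (the pictures are not rectified: a ray, as slopes to the right and down, at radius r is drawn at 1 + k1 r^2 times it, then the intrinsics apply), "cam_to_world" (4x4, takes a point from camera to world coordinates). Camera axes: x right, y up, looking along -z (the intrinsics and any distortion apply to the point x, -y, -z); pixel columns grow to the right and rows downward; lengths in mm; the calibration is good to about 2 mm. A picture is of the moment at which its call begins: read the wrist's pose just before it. camera_info takes no time and is no camera call; for the wrist camera it gives the pose at the moment of the call.
A pose or a line that the arm cannot do raises arm.IKError and nothing moves.
- job.finish_job(): hands the job in, once; it reports no verdict.
Trained networks look in the newest picture that a camera, given by its name, has taken for a name from the list of things; names that differ only in an ending like _2 or _b are one class to them, and where a whole thing is asked for, a point or a joint stands for the part that bears it (a point fixed in the world has none). Each returns a list of dicts, best first, with "conf" (0 to 1); they miss things now and then, are a little off and sometimes report something else, mostly with a low value. They report only what shows in the picture. A call takes as long as a camera call.
- models.trace(camera, target): "mask" (400x640 bool, what is visible of it) and "box" ([left, top, right, bottom] in pixels, round what is visible of it).
The state is a dict: "time": time; "joints": joint angles; "joint_vel": joint speeds; "joint_efforts": joint torques, N m; "tcp_pos": TCP position; "tcp_rot": TCP orientation; "force": force on the tool from outside, world axes, zero at the start; "torque": the same for the moment, N m; "gripper_width": opening from 0.0 (shut) to 1.0 (fully open).
Only numpy, scipy, OpenCV 4.12 (cv2) and the standard library are available. Lean on these libraries where they do the work, as an engineer would, in place of code of your own. Each camera call takes 0.05 s, during which the arm holds its last target. There are 200 camera calls.

## Working session

There is one attempt and no reset: what is moved stays moved. The work goes in short steps, each a Python script; the robot and the scene stay as the last script left them, time stands still between calls to the robot, and variables do not carry over. Pictures are saved under pics/ and viewed, about 12 in all and at most 16, crops included, and the job is handed in when it is done.

```bash
mkdir -p pics; ls
cat > h.py <<'E'
import numpy as np, cv2
from station import arm, jaws, kin, status, grab_frame, camera_info, job, models
def save(name,img): cv2.imwrite('pics/'+name,img[:,:,::-1])
def K(ci):
    f=200/np.tan(np.radians(ci['fov_y'])/2); return f
def ray(ci,u,v):
    f=K(ci); d=np.array([(u-ci['cx'])/f,(v-ci['cy'])/f]); s=d.copy()
    for _ in range(30): s=d/(1+ci['k1']*(s@s))
    T=np.array(ci['cam_to_world']); return T[:3,3],T[:3,:3]@np.array([s[0],-s[1],-1])
def to_z(ci,u,v,z):
    o,d=ray(ci,u,v); return o+d*(z-o[2])/d[2]
def proj(ci,p):
    T=np.array(ci['cam_to_world']); q=T[:3,:3].T@(np.asarray(p,float)-T[:3,3])
    s=np.array([q[0],-q[1]])/-q[2]; s=s*(1+ci['k1']*(s@s)); return s*K(ci)+[ci['cx'],ci['cy']]
E
python3 - <<'E'
from h import *
for c in ('top','side'):
    im=grab_frame(c); save(c+'0.png',im); ci=camera_info(c); print(c,ci)
    for n in ('elbow','nipple','nut','plug','strip_rack','assembly_rack'):
        for r in models.trace(c,n)[:2]:
            m=r['mask']; v,u=np.nonzero(m); 
            print(n,round(r['conf'],2),[round(float(x)) for x in r['box']],m.sum(),to_z(ci,u.mean(),v.mean(),15).round(0))
print(status.state())
E
```

```text
pics
top {'fov_y': 48.39858739517988, 'cx': 323.00215113558556, 'cy': 200.67229707473675, 'k1': 0.00127703925749279, 'cam_to_world': array([[-4.23088794e-02,  9.74659001e-01, -2.19658351e-01,
         2.96916331e+02],
       [-9.99099526e-01, -4.05742796e-02,  1.24042385e-02,
        -2.63908743e+02],
       [ 3.17742329e-03,  2.19985364e-01,  9.75497998e-01,
         8.68459796e+02],
       [ 0.00000000e+00,  0.00000000e+00,  0.00000000e+00,
         1.00000000e+00]])}
elbow 0.78 [321, 230, 353, 254] 586 [ 407. -296.   15.]
elbow 0.42 [354, 228, 384, 258] 632 [ 404. -361.   15.]
nipple 0.94 [280, 233, 314, 250] 423 [ 416. -220.   15.]
nut 0.7 [252, 233, 269, 245] 68 [ 416. -149.   15.]
nut 0.55 [352, 227, 387, 261] 244 [ 404. -359.   15.]
plug 0.91 [358, 227, 386, 257] 616 [ 405. -361.   15.]
strip_rack 0.83 [239, 229, 391, 254] 518 [ 411. -245.   15.]
assembly_rack 0.59 [228, 119, 378, 177] 4840 [ 599. -236.   15.]
side {'fov_y': 51.285094283034866, 'cx': 313.7196042250841, 'cy': 198.6088285453024, 'k1': 0.034700208613213296, 'cam_to_world': array([[ 9.14942240e-01,  1.49579581e-01
[... 568 characters left out ...]
74, 219] 56 [ 427. -163.   15.]
{'time': 0.7, 'joints': array([ 1.07739528e+00,  3.50659614e-01,  1.65176709e+00, -1.36182306e-05,
        1.13911986e+00, -8.45924661e-02]), 'joint_vel': array([ 0.00074615,  0.00106115, -0.00118767, -0.00128582, -0.00062928,
       -0.00049315]), 'joint_efforts': array([ 1.95003100e-03, -5.05944121e+01, -2.91617256e+01, -7.04581839e-05,
        5.49655633e-04, -3.03741774e-05]), 'tcp_pos': array([218.60848969, 504.68545185, 231.32421546]), 'tcp_rot': array([ 3.14157643e+00, -4.48779137e-05,  1.16199344e+00]), 'force': array([-0.14995491, -0.84364734, -0.52447472]), 'torque': array([ 0.01895305, -0.00311994,  0.01981837]), 'gripper_width': 1.0003624000639848}
```

Run:
```python
import cv2
a=cv2.imread('pics/top0.png'); cv2.imwrite('pics/top0c.png',cv2.resize(a[80:290,190:440],None,fx=2.8,fy=2.8,interpolation=cv2.INTER_CUBIC))
a=cv2.imread('pics/side0.png'); cv2.imwrite('pics/side0c.png',a)
```

```text
(no output)
```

View pics/top0c.png

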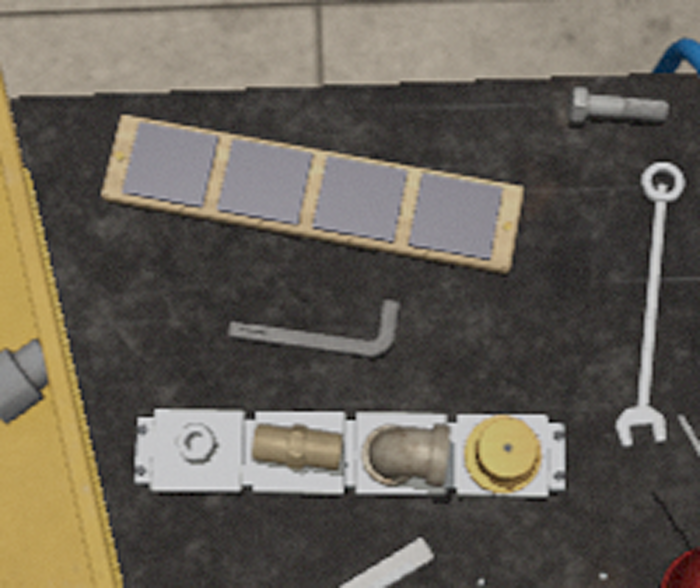

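View pics/side0.png

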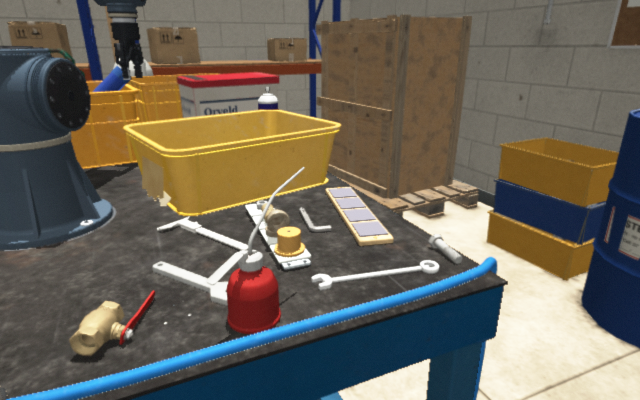

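The strip rack is the near one (x≈410). Left to right it holds nut, nipple, elbow, plug. In the top crop their centres are at (197,443), (297,447), (405,455) and (507,450). The assembly rack is the far one, tilted and empty. A yellow bin stands close on the left, so I need its rim height before moving.

Run:
```python
import cv2,numpy as np
a=cv2.imread('pics/top0.png')[:, :260]; b=cv2.imread('pics/side0.png')[90:230,110:350]
a=cv2.resize(a,None,fx=1.45,fy=1.45); b=cv2.resize(b,None,fx=1.75,fy=1.75)
o=np.zeros((580,800,3),np.uint8); o[:a.shape[0],:a.shape[1]]=a; o[:b.shape[0],380:380+b.shape[1]]=b
cv2.imwrite('pics/bin.png',o)
```

```text
(no output)
```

View pics/bin.png

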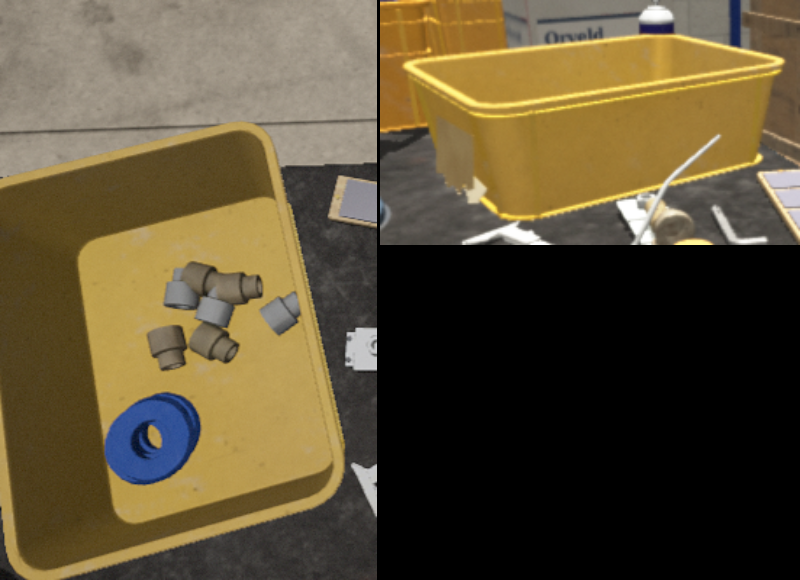

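```bash
cat >> h.py <<'E'
def tri(c1,p1,c2,p2):
    o1,d1=ray(c1,*p1);o2,d2=ray(c2,*p2)
    t=np.linalg.lstsq(np.c_[d1,-d2],o2-o1,rcond=None)[0]
    a=o1+d1*t[0];b=o2+d2*t[1]; return (a+b)/2,np.linalg.norm(a-b)
E
python3 - <<'E'
from h import *
t=camera_info('top');s=camera_info('side')
print(tri(t,(234,328),s,(178.6,151.7)),tri(t,(183,90),s,(339.7,125.4)))
for z in(150,200,250): print(z,[to_z(t,u,v,z).round() for u,v in((234,328),(183,90),(0,128),(8,398))])
w=camera_info('wrist');T=w['cam_to_world'];print(w['fov_y'],T.round(2),status.state()['tcp_pos'])
for p in [(420,-250,400),(300,-100,450)]:
  for yaw in(0,1.57,-1.57,3.14): print(p,yaw,kin.ik(p,[3.14159,0,yaw]))
E
```

```text
(array([ 263.82223547, -126.70689864,  150.75969591]), np.float64(3.863803498277412)) (array([665.8888234 , -37.89365651, 153.89876066]), np.float64(1.0301107934043605))
150 [array([ 262., -126.,  150.]), array([667., -37., 150.]), array([609., 274., 150.]), array([175., 212., 150.])]
200 [array([ 264., -136.,  200.]), array([642., -52., 200.]), array([587., 237., 200.]), array([184., 179., 200.])]
250 [array([ 267., -145.,  250.]), array([616., -68., 250.]), array([566., 199., 250.]), array([192., 146., 250.])]
59.10183167856225 [[ 4.0000e-01 -8.7000e-01 -2.9000e-01  1.4358e+02]
 [ 9.2000e-01  3.8000e-01  1.3000e-01  5.3698e+02]
 [ 0.0000e+00 -3.2000e-01  9.5000e-01  3.7305e+02]
 [ 0.0000e+00  0.0000e+00  0.0000e+00  1.0000e+00]] [218.60848969 504.68545185 231.32421546]
(420, -250, 400) 0 [-6.32189673e-01  1.10760546e-01  1.54594331e+00 -2.14866931e-06
  1.48488723e+00 -6.32189489e-01]
(420, -250, 400) 1.57 [-6.32191692e-01  1.10760048e-01  1.54594387e+00  1.57213689e-06
  1.48488659e+00 -2.20219183e+00]
(420, -250, 400) -1.57 [-6.32189984e-01  1.10762505e-01  1.54594111e+00 -1.57555469e-06
  1.48489118e+00  9.37810151e-01]
(420, -250, 400) 3.14 [-6.32192006e-01  1.10762006e-01  1.54594167e+00  2.15116889e-06
  1.48489054e+00  2.51099312e+00]
(300, -100, 450) 0 [-4.69329601e-01 -2.62948842e-01  1.77369022e+00 -2.37093569e-06
  1.63085008e+00 -4.69329744e-01]
(300, -100, 450) 1.57 [-4.69332621e-01 -2.62949806e-01  1.77369091e+00  1.20047423e-06
  1.63084919e+00 -2.03933255e+00]
(300, -100, 450) -1.57 [-4.69330588e-01 -2.62946915e-01  1.77368885e+00 -1.20424577e-06
  1.63085309e+00  1.10066934e+00]
(300, -100, 450) 3.14 [-4.69333612e-01 -2.62947880e-01  1.77368953e+00  2.37284312e-06
  1.63085220e+00  2.67385184e+00]
```

Run:
```python
from h import *
pi=np.pi
p=status.state()['tcp_pos']
arm.move_straight([p[0],p[1],330],velocity=300)
arm.movep([365,-250,260],[pi,0,pi/2])
print(status.state()['time'])
ci=camera_info('wrist'); im=grab_frame('wrist'); save('w1.png',im); np.savez('w1.npz',**ci)
for n,z in (('elbow',40),('nipple',28),('nut',28),('plug',51),('seat_elbow',15),('seat_nut',15)):
    for r in models.trace('wrist',n)[:4 if 'seat' in n else 1]:
        v,u=np.nonzero(r['mask']); R=cv2.minAreaRect(np.c_[u,v].astype(np.float32))
        print(n,round(r['conf'],2),np.round(r['box']),len(u),np.round(R[0]),np.round(R[1]),round(R[2]),to_z(ci,*R[0],z).round(1))
arm.movep([550,-236,260],[pi,0,pi/2])
ci=camera_info('wrist'); im=grab_frame('wrist'); save('w2.png',im); np.savez('w2.npz',**ci)
for r in models.trace('wrist','assembly_rack')[:2]:
        v,u=np.nonzero(r['mask']); R=cv2.minAreaRect(np.c_[u,v].astype(np.float32))
        print(round(r['conf'],2),np.round(r['box']),len(u),[to_z(ci,*q,12).round(1) for q in cv2.boxPoints(R)],to_z(ci,*R[0],12).round(1))
print(status.state()['time'])
```

```text
3.9
elbow 0.58 [247. 180. 306. 222.] 1920 [279. 201.] [40. 58.] 88 [ 402.9 -294.7   40. ]
nipple 0.61 [319. 194. 379. 219.] 1247 [348. 208.] [55. 25.] 5 [ 414.3 -219.8   28. ]
nut 0.57 [393. 202. 421. 222.] 439 [407. 211.] [23. 23.] 45 [ 418.2 -153.4   28. ]
plug 0.81 [199. 173. 248. 223.] 1879 [224. 199.] [48. 50.] 14 [ 397.1 -351.3   51. ]
seat_elbow 0.73 [258. 177. 313. 223.] 829 [285. 199.] [55. 47.] 2 [ 408.  -291.1   15. ]
seat_nut 0.78 [379. 179. 437. 226.] 2057 [406. 206.] [54. 47.] 5 [ 416.2 -151.5   15. ]
0.75 [193. 151. 454. 258.] 13892 [array([ 598.2, -393.3,   12. ]), array([ 534.3, -371.9,   12. ]), array([600.9, -83.8,  12. ]), array([672.2, -90.5,  12. ])] [ 599.5 -238.7   12. ]
5.1167
```

View pics/w1.png

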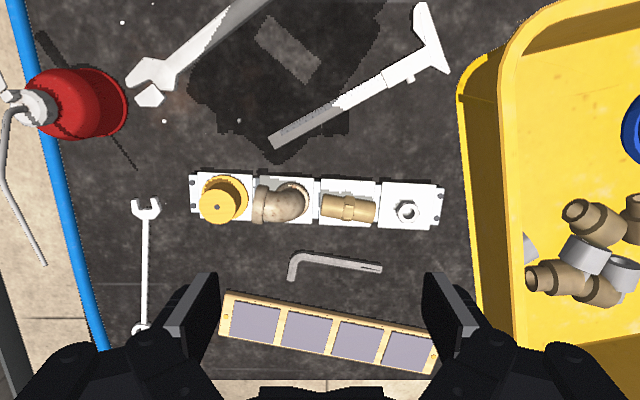

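View pics/w2.png

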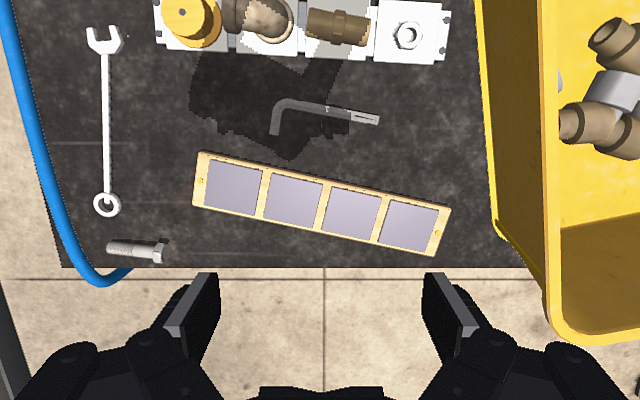

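w1 puts the plug mark at (217,207), the elbow bend at about (285,200), the nipple at (348,208) and the nut at (407,211). Image right is +y, so the nut is at the robot's left. w2 shows four empty pads, centred from (234,185) to (408,224). Next I'll fit the pads and blocks by colour and zoom in on the parts.

Run:
```python
from h import *
def ld(n): return {k:(v if v.ndim else float(v)) for k,v in np.load(n).items()}
c1,c2=ld('w1.npz'),ld('w2.npz')
im=cv2.imread('pics/w2.png'); print('pad bgr',im[185,234],im[212,350])
h=cv2.cvtColor(im,cv2.COLOR_BGR2HSV); b,g,r=[im[:,:,i].astype(int) for i in range(3)]
m=((b-g>8)&(b>110)).astype(np.uint8); m=cv2.morphologyEx(m,cv2.MORPH_OPEN,np.ones((3,3)))
P=[]
for c in cv2.findContours(m,cv2.RETR_EXTERNAL,cv2.CHAIN_APPROX_NONE)[0]:
    if 1200<cv2.contourArea(c)<5000:
        R=cv2.minAreaRect(c); p=to_z(c2,*R[0],15); P.append(p); print(np.round(R[0],1),np.round(R[1]),p.round(1))
P=np.array(sorted(P,key=lambda p:-p[1])); 
if len(P)==4:
    ctr=P.mean(0); loc=np.array([105,35,-35,-105]); d=(P*loc[:,None]).sum(0)/(loc@loc); print('ctr',ctr,'dir',d,np.linalg.norm(d[:2]),'yaw',np.arctan2(-d[0],d[1]))
im=cv2.imread('pics/w1.png')
a=cv2.resize(im[165:235,180:445],None,fx=3,fy=3,interpolation=cv2.INTER_CUBIC)
n=cv2.resize(im[192:230,386:428],None,fx=9,fy=9,interpolation=cv2.INTER_CUBIC)
e=cv2.resize(im[170:232,242:322],None,fx=5.4,fy=5.4,interpolation=cv2.INTER_CUBIC)
o=np.zeros((575,800,3),np.uint8);o[:210,:795]=a;o[215:215+n.shape[0],:n.shape[1]]=n
o[215:215+e.shape[0],368:368+e.shape[1]]=e[:, :432]; cv2.imwrite('pics/z1.png',o)
```

```text
pad bgr [192 177 185] [207 194 202]
[408.3 226. ] [52. 44.] [ 625.2 -132.9   15. ]
[351.1 213.5] [51. 44.] [ 609.5 -200.9   15. ]
[292.2 200.5] [52. 45.] [ 593.5 -269.2   15. ]
[232. 187.] [54. 46.] [ 577.4 -337.4   15. ]
[ 44.3 146.7] [306.  36.] [ 531.4 -539.8   15. ]
```

View pics/z1.png

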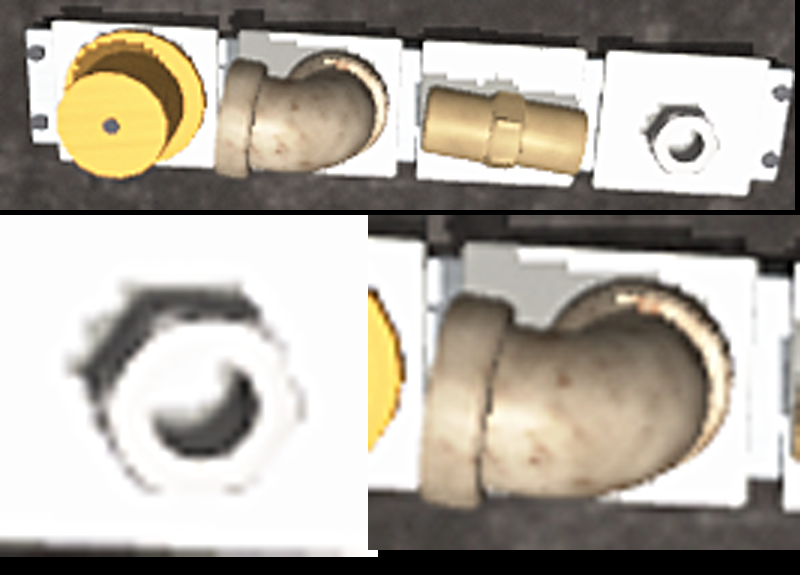

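Run:
```python
from h import *
c={k:(v if v.ndim else float(v)) for k,v in np.load('w1.npz').items()}
E=lambda x,y,z:to_z(c,(x-368)/5.4+242,(y-215)/5.4+170,z)
N=lambda x,y,z:to_z(c,x/9+386,(y-215)/9+192,z)
A=lambda x,y,z:to_z(c,x/3+180,y/3+165,z)
print('plug',A(111,126,51))
a,b=A(431,120,28),A(578,142,28);d=b-a; print('nipple',(a+b)/2,np.linalg.norm(d),'yaw',np.arctan2(-d[0],d[1]),A(506,130,36))
a,b=E(425,500,51),E(440,300,51);d=a-b; print('elbow face',(a+b)/2,np.linalg.norm(d),'yaw',np.arctan2(d[1],d[0]))
print('foot right, top',E(732,380,27),E(620,280,27), 'elbow silhouettes near mid', E(570,500,51),E(540,325,51))
a,b=N(150,490,28),N(240,490,28);d=b-a; print('nut',N(200,405,28),np.linalg.norm(d),np.arctan2(-d[0],d[1]),N(105,410,28),N(300,405,28))
a,b=A(52,20,15),A(755,195,15); print(A(608,52,15),A(595,187,15),A(775,60,15),A(750,193,15))
```

```text
plug [ 405.55378571 -359.16432749   51.        ]
nipple [ 415.46147587 -219.02203744   28.        ] 55.959995730723854 yaw -0.1561405084975076 [ 412.23269912 -219.24329962   36.        ]
elbow face [ 402.8459873  -320.12934244   51.        ] 41.43018590052767 yaw -0.1301408124317154
foot right, top [ 406.21237203 -262.60922484   27.        ] [ 384.82358297 -285.18641095   27.        ] elbow silhouettes near mid [ 423.36690807 -294.11347243   51.        ] [ 387.2717051  -298.54259901   51.        ]
nut [ 420.72164768 -151.21001547   28.        ] 11.391069821911838 0.0005896778802130241 [ 421.39695203 -163.07679466   28.        ] [ 420.71395985 -138.6681716    28.        ]
[ 388.34625177 -179.72856614   15.        ] [ 443.44754223 -181.72866114   15.        ] [ 391.43796075 -116.24938194   15.        ] [ 445.97405916 -120.28809232   15.        ]
```

```bash
cat >> h.py <<'E'
pi=np.pi
def go(xy,z,yaw): 
    q=kin.ik([*xy,z],[pi,0,yaw]); arm.movep([*xy,z],[pi,0,yaw]); return q
def st(tag): s=status.state(); print(tag,'t',round(s['time'],1),'w',round(s['gripper_width'],3),'F',np.round(s['force'],1),'p',np.round(s['tcp_pos'],1),'j6',round(s['joints'][5],2))
def transfer(src,yaw,zt,dst,yawd,open_,force,hi=150,rel=None):
    """zt: TCP height for the grasp; hi: travel height"""
    go(src,hi,yaw); jaws.set_gripper(open_)
    arm.move_straight([*src,zt],velocity=110); st('down')
    jaws.set_gripper(0.0,grip_force=force); st('grip')
    arm.move_straight([*src,hi],velocity=150); st('lift')
    go(dst,hi,yawd)
    arm.move_straight([*dst,zt+1.5],velocity=90); st('at')
    jaws.set_gripper(open_ if rel is None else rel); st('open')
    arm.move_straight([*dst,hi],velocity=200)
E
python3 - <<'E'
from h import *
for yaw in (pi,-pi+.05): print(kin.ik([421,-151,17],[pi,0,yaw]))
transfer((421,-151),-pi+.03,17,(577.4,-337.4),-pi+.1,.6,40)
im=grab_frame('wrist'); save('w3.png',im)
E
```

```text
[-0.44853198  0.54073054  2.05122124  0.          0.54964087  2.69306067]
[-0.44853198  0.54073054  2.05122124  0.          0.54964087  2.64306067]
down t 10.8 w 0.595 F [0.2 0.5 0.4] p [ 421.3 -151.1   17.5] j6 2.66
grip t 11.2 w 0.264 F [-1.7  0.7  7.3] p [ 421.2 -151.1   17.6] j6 2.66
lift t 12.2 w 0.261 F [-0.2 -0.7 -0.1] p [ 420.6 -150.8  149.3] j6 2.66
at t 14.8 w 0.264 F [-0.2  0.2  1.1] p [ 577.7 -337.6   19.1] j6 2.44
open t 15.2 w 0.598 F [ 0.1  0.6 -0.6] p [ 577.4 -337.4   18.6] j6 2.44
```

View pics/w3.png

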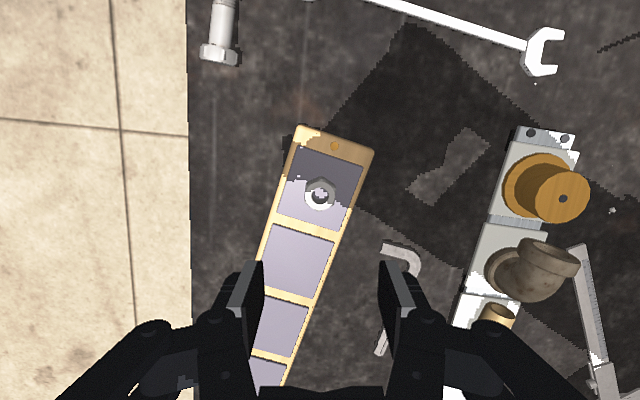

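The nut sits at (320,193), in the middle of the end pad. Nipple next.

Run:
```python
from h import *
transfer((414,-219),-.156,19,(593.5,-269.2),-.23,.65,50)
```

```text
down t 20.0 w 0.653 F [ 0.6 -0.7 -0.3] p [ 414.3 -219.2   19.5] j6 -0.43
grip t 20.4 w 0.318 F [-1.2  0.3  8.2] p [ 414.2 -219.2   19.7] j6 -0.43
lift t 21.4 w 0.317 F [ 0.4  0.2 -1.9] p [ 413.6 -218.7  149.3] j6 -0.43
at t 23.8 w 0.322 F [ 0.5 -0.2 -1.2] p [ 593.8 -269.3   21. ] j6 -0.27
open t 24.2 w 0.647 F [ 0.2 -0.8  0.3] p [ 593.6 -269.2   20.7] j6 -0.27
```

Run:
```python
from h import *
transfer((406,-291.5),-.12,33,(609.5,-200.9),-.23,.7,60,hi=170)
go((560,-235),260,pi/2)
ci=camera_info('wrist'); im=grab_frame('wrist'); save('w4.png',im); np.savez('w4.npz',**ci)
```

```text
down t 27.4 w 0.703 F [ 0.5 -0.1 -0.3] p [ 406.3 -291.7   33.5] j6 -0.6
grip t 27.7 w 0.368 F [-2.1  0.9  7.3] p [ 406.3 -291.7   33.7] j6 -0.6
lift t 28.8 w 0.365 F [-0.9  0.9 -2.6] p [ 405.6 -291.2  169.2] j6 -0.6
at t 31.4 w 0.363 F [ 0.3 -0.1 -2.1] p [ 609.8 -201.    35.1] j6 -0.16
open t 31.7 w 0.701 F [ 0.9  0.7 -0.2] p [ 609.6 -201.    34.7] j6 -0.16
```

View pics/w4.png

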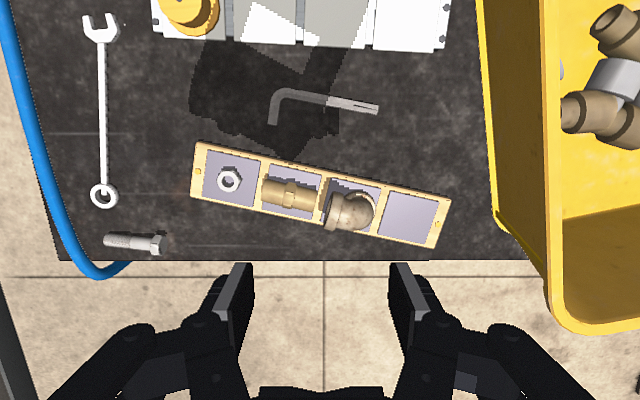

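Nut, nipple and elbow are on their pads at (229,179), (289,193) and (349,208), and the pad at (408,217) is free. Plug next, then a final measurement.

Run:
```python
from h import *
transfer((405.5,-359),-.1,27,(625.2,-132.9),1.2,.8,70,hi=170)
go((540,-235),230,pi/2); arm.sleep(.3)
ci=camera_info('wrist'); im=grab_frame('wrist'); save('w5.png',im)
R=[(577.4,-337.4),(593.5,-269.2),(609.5,-200.9),(625.2,-132.9)]
for n,z in (('nut',28),('nipple',30),('elbow',45),('plug',51)):
    r=models.trace('wrist',n)[0]; v,u=np.nonzero(r['mask']); q=cv2.minAreaRect(np.c_[u,v].astype(np.float32))
    print(n,round(r['conf'],2),to_z(ci,*q[0],z).round(1),R.pop(0))
o=im.copy()
def dot(p,c): cv2.circle(o,tuple(int(round(x)) for x in proj(ci,p)),2,c,-1)
rot=lambda p,x,y,z:(p[0]+x*.974+y*.228,p[1]-x*.228+y*.974,z)
for p in [(577.4,-337.4),(593.5,-269.2),(609.5,-200.9),(625.2,-132.9)]:
    for sx in(-28,28):
        for sy in(-30,30): dot(rot(p,sx,sy,15),(255,0,0))
for a in np.linspace(0,2*pi,24): 
    dot((625.2+20*np.cos(a),-132.9+20*np.sin(a),51),(0,0,255))
    dot(rot((609.5,-200.9),21*np.cos(a),7.5+21*np.sin(a),27),(0,255,0))
    dot(rot((609.5,-200.9),21*np.cos(a),-28,51+21*np.sin(a)),(0,255,255))
o=cv2.resize(o[110:290,170:470],None,fx=2.6,fy=2.6); save('w5c.png',o); st('end')
```

```text
down t 37.2 w 0.801 F [ 0.2 -0.6 -0.4] p [ 405.8 -359.3   27.6] j6 -0.71
grip t 37.6 w 0.445 F [-2.   1.9  7.5] p [ 405.6 -359.1   27.8] j6 -0.71
lift t 38.7 w 0.445 F [ 0.9 -0.  -2.3] p [ 405.2 -358.6  169.1] j6 -0.71
at t 41.6 w 0.44 F [ 0.5  0.4 -1.9] p [ 625.5 -133.    29. ] j6 -1.48
open t 42.0 w 0.806 F [-0.1  0.2 -0.8] p [ 625.3 -132.9   28.7] j6 -1.48
nut 0.79 [ 575.5 -335.4   28. ] (577.4, -337.4)
nipple 0.79 [ 592.5 -270.5   30. ] (593.5, -269.2)
elbow 0.72 [ 604.8 -204.9   45. ] (609.5, -200.9)
plug 0.84 [ 610.9 -140.3   51. ] (625.2, -132.9)
end t 44.0 w 0.801 F [ 0.6 -0.2 -0.6] p [ 540.1 -234.9  229.9] j6 -2.06
```

View pics/w5c.png

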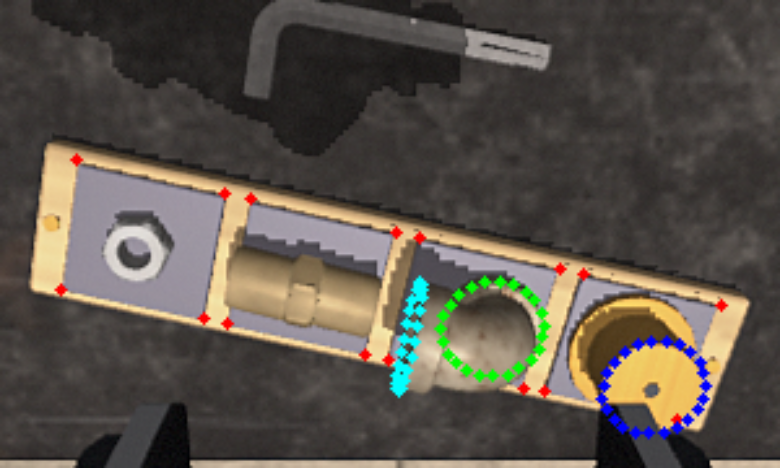

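The plug matches its prediction. The elbow's overlay hides its collar, so I'll check that spot without the overlay.

Run:
```python
from h import *
a=cv2.imread('pics/w5.png'); o1=cv2.resize(a[195:275,310:400],None,fx=5,fy=5,interpolation=cv2.INTER_CUBIC)
t=grab_frame('top'); save('top1.png',t); b=cv2.imread('pics/top1.png'); o2=cv2.resize(b[115:185,225:385],None,fx=2.2,fy=2.2,interpolation=cv2.INTER_CUBIC)
o=np.zeros((400,800,3),np.uint8); o[:,:450]=o1; o[:o2.shape[0],450:450+o2.shape[1]]=o2[:, :350]; cv2.imwrite('pics/z2.png',o)
```

```text
(no output)
```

View pics/z2.png

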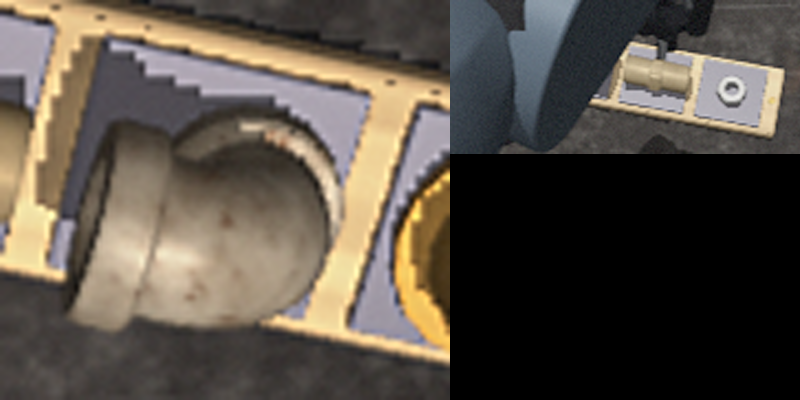

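Run:
```python
from h import *
job.finish_job(); st('done')
```

```text
the job is handed in; nothing more can be done
the job is handed in; nothing more can be done
```

All four parts are on the assembly rack in reverse order, and I handed the job in at about 44 s of the 88 s allowed. From left to right it now holds plug, elbow, nipple, nut. Each part took one grasp, with no retries, and the tool force printed at each step stayed below about 9 N.

The last wrist picture shows every part upright on its own pad with the gripper clear:

| Part | Check | Result |
|---|---|---|
| Nut | network position against pad centre | about 3 mm off |
| Nipple | network position against pad centre | about 2 mm off |
| Elbow | collar and foot outline against prediction | within about 2–3 mm |
| Plug | centre mark against prediction | matches, with no visible offset |

- **Disagreements:** The network's centres put the elbow about 6 mm and the plug about 16 mm off their pads. The plug figure alone would be outside the 13 mm limit. I put both down to bias: for the plug, the mask takes in the lower flange and a finger hides part of the top. I went by the overlays instead.
- **Not confirmed:** The final top view was no help for the elbow and plug, because the arm blocked them.

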